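# Set the hand bells in scale order on their board

### The job

Set the four brass hand bells out for practice: stand them mouth down on the cork discs of the bell board, one in the middle of each disc, in order of size, with the largest on the disc next to the iron bull and each next smaller one following, so that the smallest is next to the tea tin. Do not knock a bell over, and leave the bull and the glass tumbler where they stand.

Things in the scene. Friction and masses are not known exactly. Their poses are not given: they have to be found in the camera images.
- bell_largest: The largest of four brass hand bells alike but for size, standing mouth down: 140 mm tall overall, mouth 74 mm across, brass part 80 mm high, above it an upright straight round dark wooden handle 19 mm thick that runs up to the top. About 450 g. Origin: centre of the mouth, on its underside; z up. Round about z. The handle is the place to grip.
- bell_second: The second largest of four brass hand bells alike but for size, standing mouth down: 120 mm tall overall, mouth 62 mm across, brass part 68 mm high, above it an upright straight round dark wooden handle 17 mm thick that runs up to the top. About 320 g. Origin: centre of the mouth, on its underside; z up. Round about z. The handle is the place to grip.
- bell_third: The third largest of four brass hand bells alike but for size, standing mouth down: 100 mm tall overall, mouth 51 mm across, brass part 54 mm high, above it an upright straight round dark wooden handle 15 mm thick that runs up to the top. About 200 g. Origin: centre of the mouth, on its underside; z up. Round about z. The handle is the place to grip.
- bell_smallest: The smallest of four brass hand bells alike but for size, standing mouth down: 82 mm tall overall, mouth 41 mm across, brass part 40 mm high, above it an upright straight round dark wooden handle 13 mm thick that runs up to the top. About 120 g. Origin: centre of the mouth, on its underside; z up. Round about z. The handle is the place to grip.
- disc_a: Cork disc, 80 mm across, 4 mm thick, fixed on the bell board, the leftmost (+y end) of four in a straight row 95 mm apart. The dark wooden board (600 x 100 mm, 12 mm thick, fixed) lies across in front of the robot, turned up to 9 degrees. Origin: centre of the disc's underside, on the board's top 12 mm above the table; the disc's top is 4 mm higher.
- disc_b: Cork disc, 80 mm across, 4 mm thick, fixed on the bell board, second from the left (+y) of four in a straight row 95 mm apart. The dark wooden board (600 x 100 mm, 12 mm thick, fixed) lies across in front of the robot, turned up to 9 degrees. Origin: centre of the disc's underside, on the board's top 12 mm above the table; the disc's top is 4 mm higher.
- disc_c: Cork disc, 80 mm across, 4 mm thick, fixed on the bell board, third from the left (+y) of four in a straight row 95 mm apart. The dark wooden board (600 x 100 mm, 12 mm thick, fixed) lies across in front of the robot, turned up to 9 degrees. Origin: centre of the disc's underside, on the board's top 12 mm above the table; the disc's top is 4 mm higher.
- disc_d: Cork disc, 80 mm across, 4 mm thick, fixed on the bell board, the rightmost (-y end) of four in a straight row 95 mm apart. The dark wooden board (600 x 100 mm, 12 mm thick, fixed) lies across in front of the robot, turned up to 9 degrees. Origin: centre of the disc's underside, on the board's top 12 mm above the table; the disc's top is 4 mm higher.
- bull: Black cast-iron bull figurine on a 104 x 46 mm plinth, 83 mm tall, loose, about 900 g, standing on one end of the bell board about 112 mm beyond the centre of the nearest disc (which end varies; a plain round aluminium tea tin, 56 mm across, 75 mm tall, stands at the other end). Origin: centre of its underside; its head points to -x of its frame.
- tumbler: Jade-green glass tumbler standing empty among the bells, 66 mm across the rim, 90 mm tall, loose, 220 g. Origin: centre of its underside; z up.
Not all that is in view belongs to the job. Leave any pink look-alike of the bell_largest alone.

How it is judged (in metres and radians):
At the end, for the whole second after the job is handed in: Each bell stands upright (within 0.1 rad), released and at rest on its own cork disc, its centre within 15 mm of the disc's: largest on the disc nearest the bull, then second, third, and smallest on the disc farthest from the bull; the tumbler stands upright (((horizontal distance between bull and disc_a below 0.16 m and horizontal distance between bell_largest and disc_a below 0.015 m and z of bell_largest in the frame of disc_a between 0.001 and 0.009 m and horizontal distance between bell_second and disc_b below 0.015 m and z of bell_second in the frame of disc_b between 0.001 and 0.009 m and horizontal distance between bell_third and disc_c below 0.015 m and z of bell_third in the frame of disc_c between 0.001 and 0.009 m and horizontal distance between bell_smallest and disc_d below 0.015 m and z of bell_smallest in the frame of disc_d between 0.001 and 0.009 m) or (horizontal distance between bull and disc_d below 0.16 m and horizontal distance between bell_largest and disc_d below 0.015 m and z of bell_largest in the frame of disc_d between 0.001 and 0.009 m and horizontal distance between bell_second and disc_c below 0.015 m and z of bell_second in the frame of disc_c between 0.001 and 0.009 m and horizontal distance between bell_third and disc_b below 0.015 m and z of bell_third in the frame of disc_b between 0.001 and 0.009 m and horizontal distance between bell_smallest and disc_a below 0.015 m and z of bell_smallest in the frame of disc_a between 0.001 and 0.009 m)) and angle between each of bell_largest, bell_second, bell_third, bell_smallest's own z axis and vertical below 0.1 rad and linear speed of each of bell_largest, bell_second, bell_third, bell_smallest below 0.02 m/s and angle between tumbler's own z axis and vertical below 0.2 rad); the robot touches nothing.
It fails at once if a bell is knocked over (angle between any of bell_largest, bell_second, bell_third, bell_smallest's own z axis and vertical above 0.8 rad).
It fails at once if the bull is shifted by more than 30 mm (distance of bull from where it was at the start of the episode above 0.03 m).
It fails at once if the tumbler is shifted by more than 30 mm or knocked over (distance of tumbler from where it was at the start of the episode above 0.03 m or angle between tumbler's own z axis and vertical above 0.5 rad).
It also fails if it takes over 109 s, if anything falls off the work surface, if the arm or the gripper's body presses on something with over 40 N, if the wrist force passes 120 N, or if a joint passes its speed limit or range.

### The arm

A 6-joint arm with a two-finger parallel gripper is mounted at the origin on the work surface. World frame = base frame: x ahead of the robot, y to its left, z up, the work surface at z = 0. Lengths are in m, angles in degrees, forces in N, time in s.
With the tool pointing down it reaches from about 0.25 to 0.725 m from the base axis. Payload 9.7 kg.
Tool frame: the origin (TCP) lies midway between the tips of the shut fingers; the grasp point (between the pads) lies 19 mm behind it; z points along the fingers, y is the line along which they close (so a half turn about z gives the same grasp; the last joint's range is limited). The gripper opens to 85 mm and grips with 20 to 120 N. Pads are 22 mm wide; open, the fingers measure 114 mm over their backs; the gripper's body (76 mm by 85 mm) begins 54 mm behind the grasp point. The pads swing forward as they close: fully open they stand 13 mm farther back than shut.
Start: joints at [-66.177, 4.979, 10.078, 95.1, 0, 90], TCP at [0.222, -0.503, 0.191] pointing down, gripper open.
Joint ranges: [-179.16, 179.16], [-48.56, 103.87], [-65.8, 70.77], [-126.05, 130.52], [-82.76, 87.17], [-180, 180]. Speed limits (degrees/s): [127.2, 127.2, 147.25, 180, 180, 180].

### API

Orientations are given as [roll, pitch, yaw] about the fixed x, y, z axes, in that order (R = Rz(yaw) Ry(pitch) Rx(roll)).
In Python, from workcell import * gives the robot as it stands.
- The arm moves only by the tool servo_tool, never from a script. Its argument "moves" is a list of rows, each a list of 4 numbers: the shift along the world's x, y, z in cm, then the turn about the world's z in rad. A call has 1 to 20 rows; each row is the pose to reach, as a shift and turn from the pose commanded when the call began; what a row does not reach only later rows make up. A row lasts 1/12 s, in which the tool goes at most 41.7 mm and 7.16 degrees, less where a joint would pass 70% of its speed; a pose out of reach is approached as far as the arm can. A call with a gripper value outside its range is refused whole. "claw" is the closure, from 0 (fully open) to 1 (shut), set as the call begins (left out, the last holds). The fingers move at their own pace and stop on an object; "force" is the grip in N (left out, the last holds). Time passes only in rows, so rows that repeat a pose let the fingers close. It gives the time, the measured TCP pose, the force, the opening and the grip force at its end, in the units of the state.
- get_obs(): the state, without advancing time (a new reading comes with each control period).
- camera(name): name is "side" or "top"; returns the picture (400x640x3 uint8, red, green, blue); there is no depth.
- get_calibration(name): a dict with "fx", "fy", "cx", "cy" (pixels), "rvec" (rotation vector, rad) and "tvec" (3), from world to camera coordinates, as OpenCV has them. Camera axes: x right, y down, z forward; pixel columns grow to the right and rows downward; lengths in m; the calibration is good to about 2 mm. A picture is of the moment at which its call begins. get_calibration takes no time and is no camera call.
- job_done(): hands the job in; it is judged then, once.
The state is a dict: "time": time; "q": joint angles; "qd": joint speeds; "joint_efforts": joint torques, N m; "ee_pos": TCP position; "tcp_rot": TCP orientation; "wrist_force": force on the tool from outside, world axes, zero at the start; "torque": the same for the moment, N m; "opening": finger opening in m; "grasp_force": force on a finger pad.
Only numpy, scipy, OpenCV 4.12 (cv2) and the standard library are available. Lean on these libraries where they do the work, as an engineer would, in place of code of your own. Each camera call takes 0.05 s, during which the arm holds its last target. There are 200 camera calls.

## Working session

There is one attempt and no reset: what is moved stays moved. The work goes in short steps, Python scripts to look and compute and a tool call to move; the robot and the scene stay as the last step left them, time stands still between calls to the robot, and variables do not carry over. Pictures are saved under pics/ and viewed, at most 14 in all, crops included, and the job is handed in when it is done.

Besides the shell and the picture viewer there is one more tool, called as a command line: name --pt "numbers of a row" for each row, then --argument value for the rest. servo_tool: Moves the arm, as the interface text tells. Its arguments: {"type":"object","properties":{"moves":{"type":"array","items":{"type":"array","items":{"type":"number"}}},"claw":{"type":"number"},"force":{"type":"number"}},"required":["moves"]}

```bash
mkdir -p pics; cat > h.py <<'E'
from workcell import *
import numpy as np, cv2
def snap(n,f):
    im=camera(n); cv2.imwrite('pics/'+f,cv2.cvtColor(im,cv2.COLOR_RGB2BGR)); return im
def ray(n,u,v):
    c=get_calibration(n); R=cv2.Rodrigues(np.array(c['rvec'],float))[0]; t=np.array(c['tvec'],float).ravel()
    d=R.T@np.array([(u-c['cx'])/c['fx'],(v-c['cy'])/c['fy'],1]); return -R.T@t,d
def onz(n,u,v,z):
    o,d=ray(n,u,v); return o+d*(z-o[2])/d[2]
def proj(n,p):
    c=get_calibration(n); R=cv2.Rodrigues(np.array(c['rvec'],float))[0]; q=R@np.array(p)+np.array(c['tvec']).ravel()
    return c['fx']*q[0]/q[2]+c['cx'],c['fy']*q[1]/q[2]+c['cy']
E
python3 - <<'E'
from h import *
snap('top','t0.png');snap('side','s0.png')
for n in('top','side'):print(n,ray(n,320,200))
o=get_obs();print(o['time'],o['ee_pos'],o['tcp_rot'],o['opening'])
E
```

```text
top (array([ 0.27480335, -0.02561265,  1.16692718]), array([ 0.17395288,  0.02018049, -0.98455233]))
side (array([0.11304   , 0.80103609, 0.55702357]), array([ 0.35681046, -0.7766708 , -0.51932573]))
0.1 [ 0.22203966 -0.50293328  0.19088149] [-1.79934955e+02  2.40817101e-03  2.38210153e+01] 0.08566744104287896
```

View pics/t0.png

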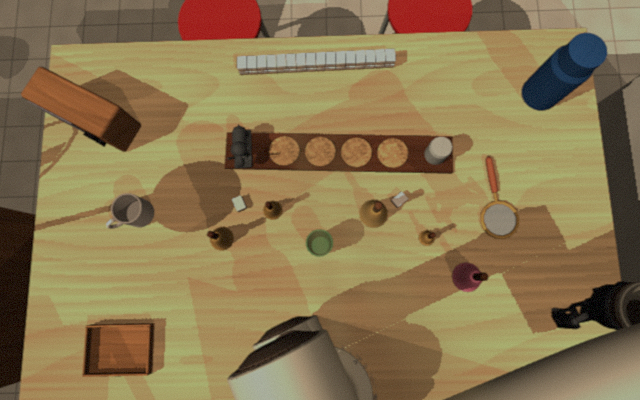

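View pics/s0.png

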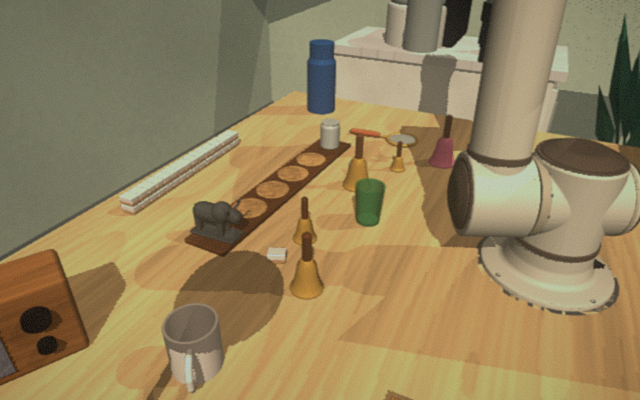

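Top view (up = +x, left = +y): the bull is at (241,147) on the left, by disc_a, and the tin is at (438,150). Discs are at (284,151), (320,151), (356,152) and (392,152). Brass bell candidates are (221,238), (272,209), (374,212) and (428,237). The pink look-alike is at (467,277) and the green tumbler at (319,243). In the side view the bells are at about (307,268), (304,220), (357,165) and (398,157). I'll size them with masks.

```bash
python3 - <<'E'
from h import *
for n,f,(x0,y0,x1,y1) in (('top','t0.png',(200,125,460,265)),('side','s0.png',(180,100,480,310))):
    im=cv2.imread('pics/'+f); hsv=cv2.cvtColor(im,cv2.COLOR_BGR2HSV)
    for (u,v) in ([(221,241),(374,215),(284,151)] if n=='top' else [(307,285),(357,180)]): print(n,u,v,hsv[v,u],'table',hsv[v+14,u+14])
    k=3 if n=='top' else 2
    c=cv2.resize(im[y0:y1,x0:x1],None,fx=k,fy=k,interpolation=cv2.INTER_CUBIC); cv2.imwrite(f'pics/c_{n}.png',c)
E
```

```text
top 221 241 [ 16 220  51] table [ 19 115 171]
top 374 215 [ 17 157 135] table [ 24 103 169]
top 284 151 [ 15 143 157] table [ 12 142  97]
side 307 285 [ 18 173 175] table [ 21 120 193]
side 357 180 [ 20 148 152] table [ 50 113  99]
```

View pics/c_top.png

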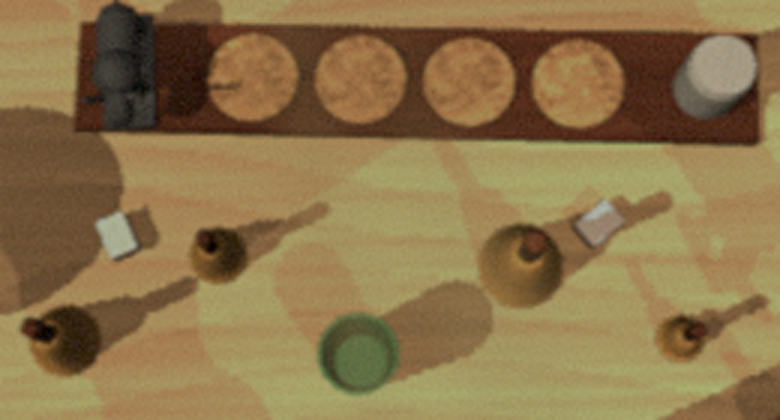

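View pics/c_side.png

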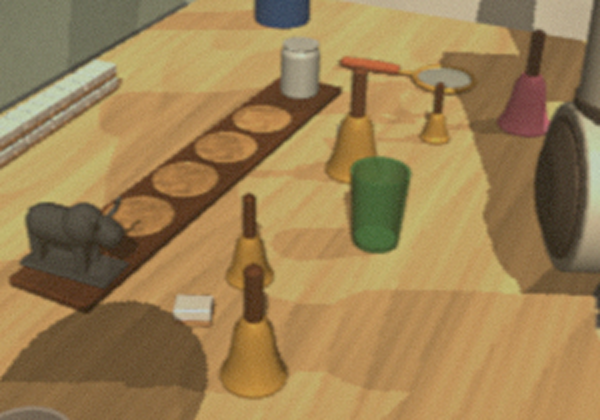

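Judging by mouth width in the crop, largest is at full-frame (374,212), second (221,238), third (272,209) and smallest (428,237). The pink look-alike is excluded. Next I compute positions, using mouth circles and handle tops in both views.

```bash
python3 - <<'E'
from h import *
T=lambda x,y:(200+x/3,125+y/3); S=lambda x,y:(180+x/2,100+y/2)
def tri(a,b):
    (o1,d1),(o2,d2)=ray('top',*a),ray('side',*b)
    s=np.linalg.lstsq(np.c_[d1,-d2],o2-o1,rcond=None)[0]; p,q=o1+s[0]*d1,o2+s[1]*d2; return (p+q)/2,np.linalg.norm(p-q)
# name: H, mouth r, handle top(top crop), mouth centre, handle top(side crop), mouth bottom centre y/x side
B={'largest':(.140,(535,240),(520,266),(359,72),(353,178)),'second':(.120,(31,328),(66,341),(254,268),(254,392)),
'third':(.100,(206,240),(219,255),(249,197),(249,286)),'smallest':(.082,(696,328),(680,339),(439,85),(435,141))}
np.set_printoptions(precision=4,suppress=True)
for k,(H,ht,m,hs,ms) in B.items():
    print(k,'mouth',onz('top',*T(*m),.008)[:2],'htop',onz('top',*T(*ht),H)[:2],'side htop',onz('side',*S(*hs),H)[:2],'tri',*tri(T(*ht),S(*hs)))
im=cv2.imread('pics/t0.png');hsv=cv2.cvtColor(im,cv2.COLOR_BGR2HSV)
m=cv2.inRange(hsv,(5,80,118),(30,255,255)); m[:134]=0;m[170:]=0
m=cv2.morphologyEx(m,cv2.MORPH_OPEN,np.ones((3,3)))
D=[]
for c in cv2.findContours(m,cv2.RETR_EXTERNAL,cv2.CHAIN_APPROX_NONE)[0]:
    (u,v),r=cv2.minEnclosingCircle(c)
    if 200<cv2.contourArea(c)<1200 and 260<u<410:
        e=cv2.fitEllipse(c); print(e); D.append(onz('top',*e[0],.016))
D=np.array(sorted(D,key=lambda p:-p[1]));print(D,np.linalg.norm(np.diff(D,axis=0),axis=1))
# manual disc centres from the crop
print([onz('top',*T(*p),.016)[:2] for p in((253,78),(361,80),(469,82),(578,83))])
print('bull,tin,tumbler',onz('top',241,147,.04),onz('top',438,150,.075),onz('top',319,243,.05))
E
```

```text
largest mouth [ 0.4405 -0.138 ] htop [ 0.4414 -0.1374] side htop [ 0.4393 -0.1253] tri [ 0.4429 -0.1379  0.1344] 0.0013984442913237
second mouth [0.3852 0.2514] htop [0.3852 0.252 ] side htop [0.3865 0.2555] tri [0.3865 0.253  0.118 ] 0.0022814106834927474
third mouth [0.4563 0.1202] htop [0.4542 0.1189] side htop [0.4567 0.1259] tri [0.4571 0.1203 0.0962] 0.004634015081994207
smallest mouth [ 0.375  -0.2703] htop [ 0.377  -0.2678] side htop [ 0.3764 -0.2618] tri [ 0.3777 -0.2684  0.0791] 0.000707532397896602
((392.18255615234375, 152.5729522705078), (28.46710777282715, 29.6031551361084), 95.44287109375)
((355.7777099609375, 151.85726928710938), (28.376619338989258, 29.559507369995117), 93.4121322631836)
((319.62310791015625, 151.0249786376953), (28.352027893066406, 29.33247184753418), 85.24830627441406)
((284.599365234375, 149.98809814453125), (27.04951286315918, 28.94673728942871), 3.579190492630005)
[[ 0.6139  0.0882  0.016 ]
 [ 0.6085 -0.0037  0.016 ]
 [ 0.6036 -0.0982  0.016 ]
 [ 0.5991 -0.1929  0.016 ]] [0.0921 0.0946 0.0948]
[array([0.6111, 0.089 ]), array([ 0.6067, -0.0055]), array([ 0.6023, -0.0996]), array([ 0.5988, -0.1942])]
bull,tin,tumbler [0.6179 0.1986 0.04  ] [ 0.5859 -0.2975  0.075 ] [0.3651 0.0019 0.05  ]
```

Sizes, heights and the 95 mm disc spacing all agree across the two views. Discs: a (.612,.090), b (.608,-.0045), c (.6035,-.099), d (.599,-.1935). Bells: L (.441,-.1375), 2nd (.386,.252), 3rd (.456,.120), S (.376,-.269). I start with the largest.

servo_tool --pt "2 3.4 0.5" --pt "4 6.7 1" --pt "6 10 1" --pt "8 13.4 1" --pt "10 16.7 1" --pt "12 20 1" --pt "14 23.4 1" --pt "16 26.7 1" --pt "18 30 1" --pt "20 33.4 1" --pt "21.9 36.5 1" --pt "21.9 36.5 1" --pt "21.9 36.5 -1" --pt "21.9 36.5 -1" --claw 0.4 --force 40

```text
validation failed for argument at $.mo...
```

```bash
python3 - <<'E'
from h import *
o=get_obs();print(o['ee_pos'],o['tcp_rot'],o['opening'])
im=snap('side','s1.png');t=snap('top','t1.png')
a=cv2.resize(im[60:230,270:440],None,fx=2.3,fy=2.3);b=cv2.resize(t[130:300,290:460],None,fx=2.3,fy=2.3)
cv2.imwrite('pics/v1.png',cv2.cvtColor(np.hstack([a,b]),cv2.COLOR_RGB2BGR))
E
```

```text
[ 0.22203966 -0.50293328  0.19088149] [-1.79934955e+02  2.40817101e-03  2.38210153e+01] 0.08566744104287896
```

View pics/v1.png

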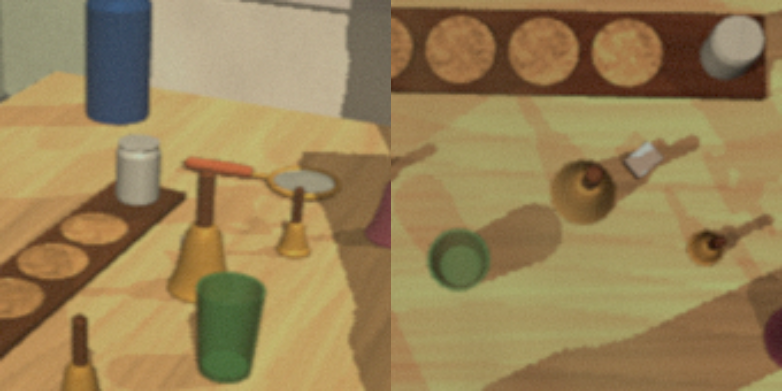

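The call was refused because the rows lacked the fourth number, so the arm hasn't moved. The picture shows the largest bell untouched at crop (205,240) on the left and (585,190) on the right. Trying again.

servo_tool --pt "2 3.4 0.5 0" --pt "4 6.7 1 0" --pt "6 10 1 0" --pt "8 13.4 1 0" --pt "10 16.7 1 0" --pt "12 20 1 0" --pt "14 23.4 1 0" --pt "16 26.7 1 0" --pt "18 30 1 0" --pt "20 33.4 1 0" --pt "21.9 36.5 1 0" --pt "21.9 36.5 1 0" --pt "21.9 36.5 -1 0" --pt "21.9 36.5 -1 0" --claw 0.4 --force 40

```text
time: 1.37
ee_pos: [0.4405, -0.1372, 0.1788]
tcp_rot: [-179.9, 0.2, 23.9]
wrist_force: [-0.9, -0.3, -1.6]
opening: 0.0513
grasp_force: 0.0
```

```bash
python3 - <<'E'
from h import *
o=get_obs();print(o['ee_pos'],o['tcp_rot'],o['opening'],o['q'])
im=snap('side','s2.png');t=snap('top','t2.png')
a=cv2.resize(im[60:230,270:440],None,fx=2.3,fy=2.3);b=cv2.resize(t[130:300,290:460],None,fx=2.3,fy=2.3)
cv2.imwrite('pics/v2.png',cv2.cvtColor(np.hstack([a,b]),cv2.COLOR_RGB2BGR))
E
```

```text
[ 0.44051065 -0.13724864  0.17880785] [-1.79871117e+02  1.56356475e-01  2.39263346e+01] 0.051320975324889405 [-1.73010144e+01 -7.12724471e+00 -3.25524181e+00  9.40745390e+01
 -6.11295793e-03  1.38772838e+02]
```

View pics/v2.png

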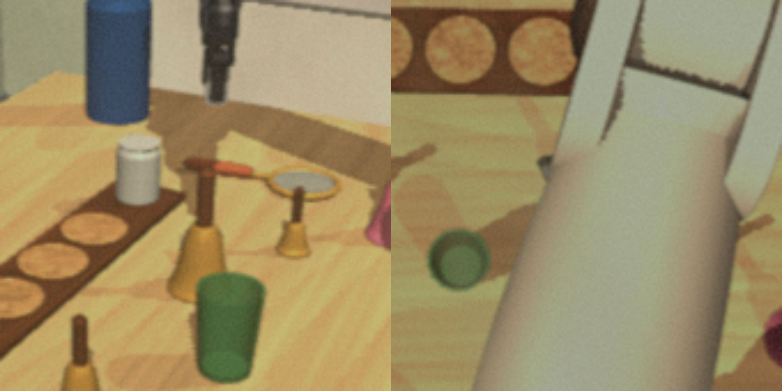

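The gripper (left crop, tip at (216,100)) stands over the largest bell's handle top (205,172), in line with its axis. Descending.

servo_tool --pt "0 0 -2 0" --pt "0 0 -4 0" --pt "0 0 -6 0" --pt "0 0 -7.5 0" --pt "0 0 -8.6 0" --pt "0 0 -8.6 0" --pt "0 0 -8.6 0"

```text
time: 2.05
ee_pos: [0.441, -0.1385, 0.0961]
tcp_rot: [180.0, -0.0, 23.8]
wrist_force: [0.0, 0.1, 0.5]
opening: 0.0512
grasp_force: 0.0
```

servo_tool --pt "0 0 0 0" --pt "0 0 0 0" --pt "0 0 0 0" --pt "0 0 0 0" --pt "0 0 0 0" --pt "0 0 0 0" --pt "0 0 0 0" --pt "0 0 0 0" --claw 1

```text
time: 2.72
ee_pos: [0.442, -0.1387, 0.0967]
tcp_rot: [179.9, -0.1, 23.8]
wrist_force: [1.1, -3.6, 5.8]
opening: 0.0125
grasp_force: 33.5
```

servo_tool --pt "0 0 0.5 0" --pt "0 0 1.5 0" --pt "0 0 3 0" --pt "0 0 4.5 0" --pt "0 0 6 0" --pt "0 0 6 0"

```text
time: 3.22
ee_pos: [0.4421, -0.1383, 0.1587]
tcp_rot: [179.9, -0.2, 23.8]
wrist_force: [-0.4, 0.2, 0.4]
opening: -0.0002
grasp_force: 0.0
```

```bash
python3 - <<'E'
from h import *
o=get_obs();print(o['ee_pos'],o['tcp_rot'],o['opening'],o['grasp_force'],o['wrist_force'])
im=snap('side','s3.png');a=cv2.resize(im[20:230,250:440],None,fx=2.5,fy=2.5)
cv2.imwrite('pics/v3.png',cv2.cvtColor(a,cv2.COLOR_RGB2BGR))
E
```

```text
[ 0.44206248 -0.13825142  0.15867633] [ 1.79881599e+02 -1.63421945e-01  2.38313887e+01] -0.00018718329772637217 0.0 [-0.43101576  0.1686821   0.44276055]
```

View pics/v3.png

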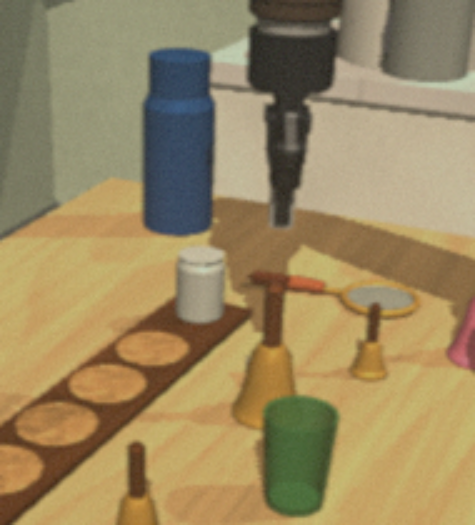

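It slipped out. The bell still stands upright (crop (268,350)) and the gripper is empty at (281,225). I'll check the projections and where the bell is now.

```bash
python3 - <<'E'
from h import *
np.set_printoptions(precision=4,suppress=True)
C=lambda p:((p[0]-250)*2.5,(p[1]-20)*2.5)
print('tcp proj in v3',C(proj('side',(.442,-.1383,.1587))))
for n in('side',):
  for x,y in((.441,-.1375),(.455,-.13),(.46,-.13)): print(x,y,'top',C(proj(n,(x,y,.14))),'mouth',C(proj(n,(x,y,0))))
# side-only: axis from handle top & mouth in v3 crop
I=lambda x,y:(250+x/2.5,20+y/2.5)
print('htop@.14',onz('side',*I(276,281),.14),'mouth@0',onz('side',*I(265,411),0.0))
c=get_calibration('top');print(c['tvec'],c['rvec'],c['fx'],c['cx'],c['cy'])
E
```

```text
tcp proj in v3 (np.float64(277.1007386040229), np.float64(266.1124643258178))
0.441 -0.1375 top (np.float64(276.6137976513311), np.float64(285.11405932756986)) mouth (np.float64(268.38299280773083), np.float64(413.90817418541974))
0.455 -0.13 top (np.float64(259.9448971663557), np.float64(285.2305058265931)) mouth (np.float64(252.75961177457702), np.float64(414.134998476835))
0.46 -0.13 top (np.float64(255.0285749985764), np.float64(284.2815322396167)) mouth (np.float64(248.16435518166443), np.float64(413.049356656142))
htop@.14 [ 0.4451 -0.1466  0.14  ] mouth@0 [ 0.4462 -0.1416  0.    ]
[0.0087 0.4771 1.1001] [ 2.0939 -2.142   0.1647] 454.75960240838657 319.80976501298295 198.56379719651508
```

servo_tool --pt "-2 -1 3 0" --pt "-4 -4 4 0" --pt "-6 -8 4 0" --pt "-8 -12 4 0" --pt "-10 -16 4 0" --pt "-12 -20 4 0" --pt "-12 -22 4 0" --pt "-12 -22 4 0" --claw 0.4

```text
time: 3.93
ee_pos: [0.3193, -0.362, 0.1938]
tcp_rot: [-179.9, 0.1, 23.6]
wrist_force: [1.3, -0.9, 0.5]
opening: 0.0513
grasp_force: 0.0
```

```bash
python3 - <<'E'
from h import *
t=snap('top','t3.png');s=snap('side','s4.png')
b=cv2.resize(t[160:280,200:460],None,fx=3,fy=3,interpolation=cv2.INTER_CUBIC)
cv2.imwrite('pics/v4.png',cv2.cvtColor(b,cv2.COLOR_RGB2BGR))
E
```

```text
(no output)
```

View pics/v4.png

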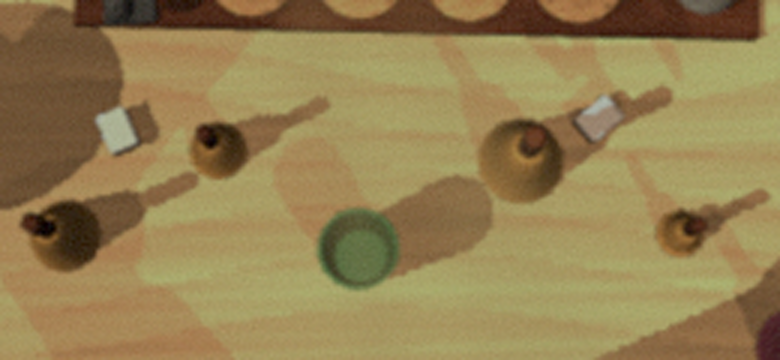

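None of the bells moved. But the shut fingertips appear at v3 (281,225), while the reported TCP projects to (277,266). So the gripper looks about 40 mm higher than reported. I'll check that in both views at the present pose.

```bash
python3 - <<'E'
from h import *
o=get_obs();p=o['ee_pos'];print(p,o['q'])
a,b=proj('side',p),proj('top',p);print('side',a,'top',b)
out=[]
for n,f,c in(('side','s4.png',a),('top','t3.png',b)):
    im=cv2.imread('pics/'+f);x,y=int(c[0])-65,int(c[1])-80;x=max(0,min(x,510));y=max(0,y);print(n,'origin',x,y)
    out.append(cv2.resize(im[y:y+130,x:x+130],(390,390),interpolation=cv2.INTER_CUBIC))
cv2.imwrite('pics/v5.png',np.hstack(out))
# previous pose: tip pixel from v3 at various z above the bell
for z in(.1587,.19,.2):print(z,onz('side',250+281/2.5,20+226/2.5,z))
print(proj('side',(.4405,-.1372,.187)))
E
```

```text
[ 0.32035573 -0.35860068  0.19422177] [-4.82342966e+01 -4.26019831e+00  1.09715170e+00  9.54916933e+01
  1.52326633e-02  1.08080979e+02]
side (np.float64(435.4747460576475), np.float64(93.18746829065033)) top (np.float64(488.6198563215153), np.float64(254.91077937615273))
side origin 370 13
top origin 423 174
0.1587 [ 0.47685932 -0.24199733  0.1587    ]
0.19 [ 0.44827064 -0.16003646  0.19      ]
0.2 [ 0.43913688 -0.13385088  0.2       ]
(np.float64(362.00967193361055), np.float64(115.23497311051216))
```

View pics/v5.png

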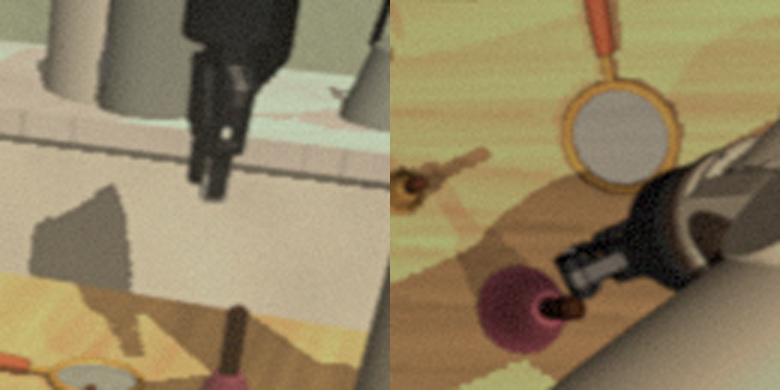

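In the side crop the fingertips are at about (205,190), i.e. full (438,77). In the top crop they are at about (568,275), i.e. full (482,265). Triangulating.

```bash
cat >> h.py <<'E'
def tri(a,b):
    (o1,d1),(o2,d2)=ray('top',*a),ray('side',*b)
    s=np.linalg.lstsq(np.c_[d1,-d2],o2-o1,rcond=None)[0]; p,q=o1+s[0]*d1,o2+s[1]*d2; return (p+q)/2,np.linalg.norm(p-q)
E
python3 - <<'E'
from h import *
for a,b in(((482,265),(438,77)),((483,270),(440.5,79.5)),((481,261),(436,73)),((483,270),(436,73)),((481,261),(440.5,79.5))):print(*tri(a,b))
E
```

```text
[ 0.30597701 -0.32436109  0.24669153] 0.015660549855326552
[ 0.29782047 -0.32709334  0.24088882] 0.018912700340169914
[ 0.31251647 -0.31996105  0.25679472] 0.013574804128729375
[ 0.30358406 -0.32014357  0.25778984] 0.031244813676220666
[ 0.30686932 -0.32662593  0.24014403] 0.0008986933166457529
```

Bell heights triangulated correctly, so the cameras are good. The fingertips are really about 40 mm above the reported TCP z, with xy agreeing. The slip fits this: the tips only pinched the handle's top. I'll grasp about 40 mm lower, in stages, watching the force.

servo_tool --pt "2 3.7 0 0" --pt "4 7.4 0 0" --pt "6 11 0 0" --pt "8 14.7 0 0" --pt "10 18.3 0 0" --pt "12 22 0 0" --pt "12 22 0 0" --pt "12 22 -2 0" --pt "12 22 -4 0" --pt "12 22 -6 0" --pt "12 22 -8 0" --pt "12 22 -10 0" --pt "12 22 -11 0" --pt "12 22 -12 0" --pt "12 22 -12 0" --pt "12 22 -12 0" --claw 0.4

```text
time: 5.37
ee_pos: [0.4411, -0.1378, 0.0758]
tcp_rot: [-180.0, -0.0, 23.9]
wrist_force: [1.0, 0.2, 0.7]
opening: 0.0512
grasp_force: 0.0
```

```bash
python3 - <<'E'
from h import *
im=snap('side','s5.png');t=snap('top','t5.png')
a=cv2.resize(im[60:190,295:425],None,fx=3,fy=3,interpolation=cv2.INTER_CUBIC)
cv2.imwrite('pics/v6.png',cv2.cvtColor(a,cv2.COLOR_RGB2BGR))
E
```

```text
(no output)
```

View pics/v6.png

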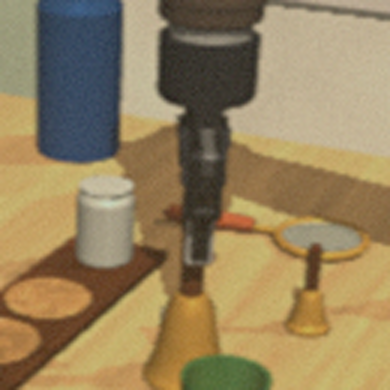

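The fingers straddle the handle: near tip at (203,262), brass shoulder at (191,292), so there is about 20 mm left to go down before gripping.

servo_tool --pt "0 0 -0.8 0" --pt "0 0 -1.6 0" --pt "0 0 -1.7 0" --pt "0 0 -1.7 0"

```text
time: 5.8
ee_pos: [0.4406, -0.138, 0.0576]
tcp_rot: [-179.9, 0.1, 23.8]
wrist_force: [0.3, -0.2, -0.4]
opening: 0.0513
grasp_force: 0.0
```

servo_tool --pt "0 0 0 0" --pt "0 0 0 0" --pt "0 0 0 0" --pt "0 0 0 0" --pt "0 0 0 0" --pt "0 0 0 0" --pt "0 0 0 0" --pt "0 0 0 0" --pt "0 0 0 0" --pt "0 0 0 0" --claw 1

```text
time: 6.63
ee_pos: [0.4413, -0.1382, 0.0586]
tcp_rot: [180.0, -0.0, 23.8]
wrist_force: [0.5, -2.4, 0.1]
opening: 0.0178
grasp_force: 40.1
```

Gripped at about 18 mm with 40 N. Lift, then carry to disc a.

servo_tool --pt "0 0 0.5 0" --pt "0 0 1.5 0" --pt "0 0 3 0" --pt "0 0 4.5 0" --pt "0 0 6 0" --pt "0 0 6 0" --pt "0 0 6 0"

```text
time: 7.22
ee_pos: [0.4415, -0.1381, 0.119]
tcp_rot: [180.0, -0.0, 23.8]
wrist_force: [0.2, 0.0, -6.7]
opening: 0.0179
grasp_force: 39.5
```

servo_tool --pt "0.8 1 0 0" --pt "2.3 3 0 0" --pt "4 5.4 0 0" --pt "6 8 0 0" --pt "8 10.6 0 0" --pt "10 13.3 0 0" --pt "12 16 0 0" --pt "14 18.6 0 0" --pt "15.5 20.6 0 0" --pt "16.5 22 0 0" --pt "17.1 22.7 0 0" --pt "17.1 22.7 0 0" --pt "17.1 22.7 0 0" --pt "17.1 22.7 -1.5 0" --pt "17.1 22.7 -3 0" --pt "17.1 22.7 -3 0" --pt "17.1 22.7 -3 0"

```text
time: 8.63
ee_pos: [0.611, 0.0877, 0.0881]
tcp_rot: [-180.0, 0.1, 23.8]
wrist_force: [0.1, 0.3, -4.8]
opening: 0.0176
grasp_force: 39.6
```

```bash
python3 - <<'E'
from h import *
im=snap('side','s6.png');t=snap('top','t6.png')
a=cv2.resize(im[90:250,180:340],(400,400),interpolation=cv2.INTER_CUBIC);b=cv2.resize(t[100:260,230:390],(400,400))
cv2.imwrite('pics/v7.png',cv2.cvtColor(np.hstack([a,b]),cv2.COLOR_RGB2BGR))
for z in(0.016,.046):print(z,[((p[0]-180)*2.5,(p[1]-90)*2.5) for p in [proj('side',(.612,.09,z))]])
E
```

```text
0.016 [(np.float64(175.14634030566725), np.float64(293.1819037369144))]
0.046 [(np.float64(172.88650478391887), np.float64(264.4427020606031))]
```

View pics/v7.png

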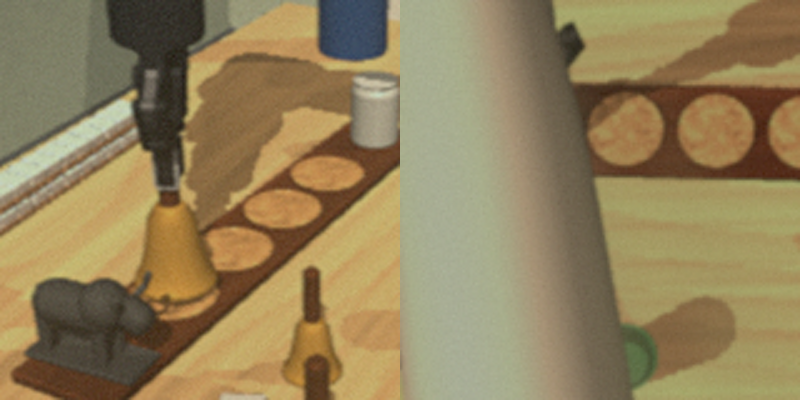

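The bell hangs upright over disc a, with the mouth centre at about (178,286), close to the expected (174,280). Lowering it onto the cork.

servo_tool --pt "0 0 -0.5 0" --pt "0 0 -0.9 0" --pt "0 0 -1.1 0" --pt "0 0 -1.2 0" --pt "0 0 -1.2 0" --pt "0 0 -1.2 0"

```text
time: 9.23
ee_pos: [0.6121, 0.0889, 0.0764]
tcp_rot: [-180.0, 0.0, 23.8]
wrist_force: [-0.0, 0.2, -4.4]
opening: 0.018
grasp_force: 39.6
```

servo_tool --pt "0 0 -0.1 0" --pt "0 0 -0.2 0" --pt "0 0 -0.2 0" --pt "0 0 -0.2 0"

```text
time: 9.57
ee_pos: [0.6123, 0.0889, 0.0747]
tcp_rot: [180.0, -0.0, 23.8]
wrist_force: [0.8, 0.0, -5.2]
opening: 0.0181
grasp_force: 39.7
```

servo_tool --pt "0 0 -0.1 0" --pt "0 0 -0.2 0" --pt "0 0 -0.2 0" --pt "0 0 -0.2 0"

```text
time: 9.9
ee_pos: [0.6128, 0.0887, 0.0745]
tcp_rot: [179.9, -0.1, 23.8]
wrist_force: [-1.6, -2.0, 7.6]
opening: 0.0179
grasp_force: 40.7
```

Contact felt. Release, rise and go over the second bell.

servo_tool --pt "0 0 0.1 0" --pt "0 0 0.1 0" --pt "0 0 0.1 0" --pt "0 0 0.1 0" --pt "0 0 0.1 0" --pt "0 0 1 0" --pt "0 0 2.5 0" --pt "0 0 4.5 0" --pt "0 0 7 0" --pt "0 0 9 0" --pt "0 0 11 0" --pt "0 0 12 0" --claw 0.4

```text
time: 10.9
ee_pos: [0.6127, 0.089, 0.196]
tcp_rot: [179.9, -0.2, 23.8]
wrist_force: [0.4, 0.6, 0.2]
opening: 0.0513
grasp_force: 0.0
```

servo_tool --pt "-2 1.4 0 0" --pt "-4.5 3.2 0 0" --pt "-7 5 0 0" --pt "-9.5 6.9 0 0" --pt "-12 8.7 0 0" --pt "-14.5 10.5 0 0" --pt "-17 12.3 0 0" --pt "-19.5 14 0 0" --pt "-21.5 15.5 0 0" --pt "-22.6 16.3 0 0" --pt "-22.6 16.3 0 0" --pt "-22.6 16.3 0 0" --pt "-22.6 16.3 -2 0" --pt "-22.6 16.3 -4 0" --pt "-22.6 16.3 -6 0" --pt "-22.6 16.3 -8 0" --pt "-22.6 16.3 -10 0" --pt "-22.6 16.3 -12 0" --pt "-22.6 16.3 -12 0" --pt "-22.6 16.3 -12 0"

```text
time: 12.57
ee_pos: [0.4041, 0.2154, 0.0714]
tcp_rot: [-178.2, 0.2, 26.8]
wrist_force: [0.8, -1.3, 0.3]
opening: 0.0515
grasp_force: 0.0
```

```bash
python3 - <<'E'
from h import *
im=snap('side','s7.png')
a=cv2.resize(im[120:310,190:380],(570,570),interpolation=cv2.INTER_CUBIC)
cv2.imwrite('pics/v8.png',cv2.cvtColor(a,cv2.COLOR_RGB2BGR))
E
```

```text
(no output)
```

View pics/v8.png

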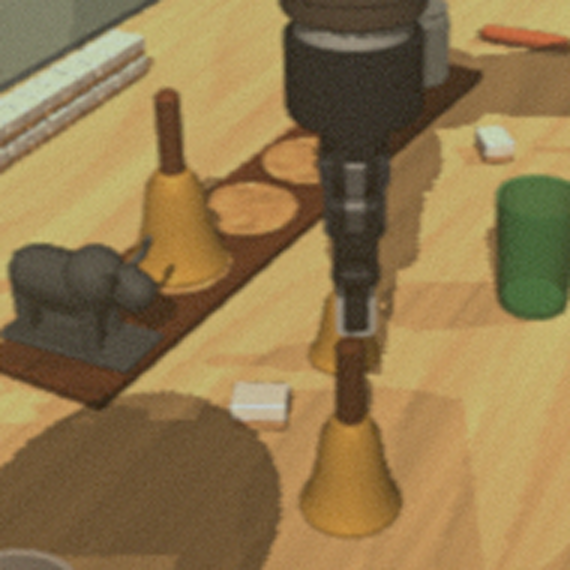

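The largest bell stands centred on disc a (mouth at full (251,207), disc at (250,207)). The second bell's handle top is at (350,345), and the gripper stopped short behind it because joint 6 is at its limit. Rise and turn +0.7 rad to get off the limit.

servo_tool --pt "0 0 2 0" --pt "0 0 4 0" --pt "0 0 6 0.1" --pt "0 0 6 0.2" --pt "0 0 6 0.3" --pt "0 0 6 0.4" --pt "0 0 6 0.5" --pt "0 0 6 0.6" --pt "0 0 6 0.7" --pt "0 0 6 0.7" --pt "0 0 6 0.7" --pt "0 0 6 0.7"

```text
time: 13.62
ee_pos: [0.4047, 0.2161, 0.1333]
tcp_rot: [-178.3, -0.0, 66.8]
wrist_force: [0.3, 0.8, 0.5]
opening: 0.0511
grasp_force: 0.0
```

```bash
python3 - <<'E'
from h import *
o=get_obs();print(o['q'],o['ee_pos'],o['tcp_rot'])
E
```

```text
[ 27.1444682   -7.05631887  -8.24794774  89.92185232   1.34315718
 140.32041683] [0.40472016 0.21605806 0.13329897] [-1.78255384e+02 -4.45405141e-04  6.68109922e+01]
```

servo_tool --pt "-0.9 1.8 0 0" --pt "-1.9 3.6 0 0" --pt "-1.9 3.6 0 0" --pt "-1.9 3.6 0 0" --pt "-1.9 3.6 -2 0" --pt "-1.9 3.6 -4 0" --pt "-1.9 3.6 -4 0"

```text
time: 14.2
ee_pos: [0.3843, 0.2505, 0.0894]
tcp_rot: [-178.1, 0.3, 66.9]
wrist_force: [-0.7, -0.4, -0.2]
opening: 0.051
grasp_force: 0.0
```

```bash
python3 - <<'E'
from h import *
im=snap('side','s8.png')
a=cv2.resize(im[120:310,190:380],(570,570),interpolation=cv2.INTER_CUBIC)
cv2.imwrite('pics/v9.png',cv2.cvtColor(a,cv2.COLOR_RGB2BGR))
E
```

```text
(no output)
```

View pics/v9.png

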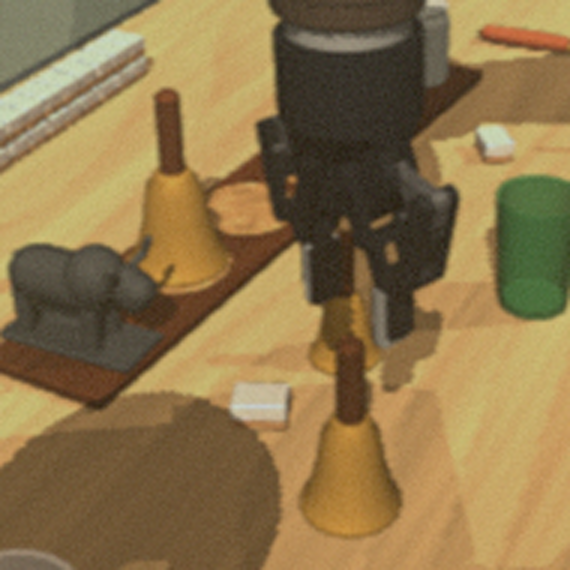

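The fingertips (315,300) and (392,345) straddle the second bell's handle top (350,342), about 14 mm above it, which fits the z bias. Descend and grip.

servo_tool --pt "0 0 -1.5 0" --pt "0 0 -3 0" --pt "0 0 -4 0" --pt "0 0 -4.5 0" --pt "0 0 -4.5 0" --pt "0 0 -4.5 0"

```text
time: 14.75
ee_pos: [0.3856, 0.2519, 0.0483]
tcp_rot: [-178.2, 0.0, 67.0]
wrist_force: [0.4, 0.3, 1.2]
opening: 0.0513
grasp_force: 0.0
```

servo_tool --pt "0 0 0 0" --pt "0 0 0 0" --pt "0 0 0 0" --pt "0 0 0 0" --pt "0 0 0 0" --pt "0 0 0 0" --pt "0 0 0 0" --pt "0 0 0 0" --pt "0 0 0 0" --pt "0 0 0 0" --claw 1

```text
time: 15.58
ee_pos: [0.3861, 0.2521, 0.0484]
tcp_rot: [-178.3, -0.0, 67.0]
wrist_force: [2.1, -1.7, 7.1]
opening: 0.0158
grasp_force: 39.4
```

servo_tool --pt "0 0 0.5 0" --pt "0 0 1.5 0" --pt "0 0 3 0" --pt "0 0 5 0" --pt "0 0 7 0" --pt "0 0 9 0" --pt "0 0 10 0" --pt "0 0 10 0" --pt "0 0 10 0"

```text
time: 16.33
ee_pos: [0.3853, 0.252, 0.1473]
tcp_rot: [-178.2, 0.0, 67.0]
wrist_force: [-0.8, 0.1, -4.3]
opening: 0.0159
grasp_force: 39.5
```

Held. Raise more and carry to disc b, passing above the third bell.

servo_tool --pt "0 0 2 0" --pt "0 0 4 0" --pt "0 0 4 0" --pt "1 -1.2 4 0" --pt "3 -3.5 4 0" --pt "5 -5.8 4 0" --pt "7 -8.1 4 0" --pt "9 -10.4 4 0" --pt "11 -12.7 4 0" --pt "13 -15 4 0" --pt "15 -17.3 4 0" --pt "17 -19.6 4 0" --pt "19 -21.9 4 0" --pt "20.8 -24 4 0" --pt "22 -25.3 4 0" --pt "22.3 -25.7 4 0" --pt "22.3 -25.7 4 0" --pt "22.3 -25.7 4 0"

```text
time: 17.83
ee_pos: [0.6076, -0.0048, 0.186]
tcp_rot: [-178.1, 0.1, 67.0]
wrist_force: [-0.0, 0.3, -3.4]
opening: 0.0155
grasp_force: 39.8
```

servo_tool --pt "0 0 -1 0" --pt "0 0 -3 0" --pt "0 0 -5 0" --pt "0 0 -7 0" --pt "0 0 -9 0" --pt "0 0 -10.5 0" --pt "0 0 -11.5 0" --pt "0 0 -11.8 0" --pt "0 0 -11.8 0" --pt "0 0 -11.8 0"

```text
time: 18.67
ee_pos: [0.6085, -0.0048, 0.0704]
tcp_rot: [-178.3, 0.0, 67.0]
wrist_force: [-0.8, -0.7, -3.1]
opening: 0.0152
grasp_force: 39.8
```

servo_tool --pt "0 0 -0.2 0" --pt "0 0 -0.3 0" --pt "0 0 -0.4 0" --pt "0 0 -0.4 0" --pt "0 0 -0.4 0"

```text
time: 19.08
ee_pos: [0.6084, -0.0051, 0.0656]
tcp_rot: [-178.2, 0.0, 67.0]
wrist_force: [0.4, -0.3, -3.2]
opening: 0.0156
grasp_force: 39.8
```

servo_tool --pt "0 0 -0.1 0" --pt "0 0 -0.2 0" --pt "0 0 -0.2 0" --pt "0 0 -0.2 0"

```text
time: 19.42
ee_pos: [0.6086, -0.005, 0.0648]
tcp_rot: [-178.3, 0.0, 67.0]
wrist_force: [-3.1, 0.3, 6.1]
opening: 0.0154
grasp_force: 40.5
```

servo_tool --pt "0 0 0.1 0" --pt "0 0 0.1 0" --pt "0 0 0.1 0" --pt "0 0 0.1 0" --pt "0 0 0.1 0" --pt "0 0 1 0" --pt "0 0 2.5 0" --pt "0 0 4.5 0" --pt "0 0 7 0" --pt "0 0 9 0" --pt "0 0 11 0" --pt "0 0 12 0" --claw 0.4

```text
time: 20.42
ee_pos: [0.6089, -0.0051, 0.1869]
tcp_rot: [-178.4, -0.0, 67.0]
wrist_force: [0.5, 0.8, 0.6]
opening: 0.051
grasp_force: 0.0
```

servo_tool --pt "-2 1.6 0 0" --pt "-4.5 3.7 0 0" --pt "-7 5.7 0 0" --pt "-9.5 7.8 0 0" --pt "-12 9.8 0 0" --pt "-14.3 11.7 0 0" --pt "-15.2 12.5 0 0" --pt "-15.2 12.5 0 0" --pt "-15.2 12.5 0 0" --pt "-15.2 12.5 -2 0" --pt "-15.2 12.5 -4 0" --pt "-15.2 12.5 -6 0" --pt "-15.2 12.5 -8 0" --pt "-15.2 12.5 -10 0" --pt "-15.2 12.5 -12 0" --pt "-15.2 12.5 -13 0" --pt "-15.2 12.5 -14 0" --pt "-15.2 12.5 -15 0" --pt "-15.2 12.5 -15.3 0" --pt "-15.2 12.5 -15.3 0"

```text
time: 22.08
ee_pos: [0.4563, 0.1197, 0.0301]
tcp_rot: [-178.2, 0.1, 67.0]
wrist_force: [-0.9, 0.2, 0.9]
opening: 0.0511
grasp_force: 0.0
```

servo_tool --pt "0 0 0 0" --pt "0 0 0 0" --pt "0 0 0 0" --pt "0 0 0 0" --pt "0 0 0 0" --pt "0 0 0 0" --pt "0 0 0 0" --pt "0 0 0 0" --pt "0 0 0 0" --pt "0 0 0 0" --claw 1

```text
time: 22.92
ee_pos: [0.4572, 0.12, 0.0315]
tcp_rot: [-178.3, -0.0, 67.0]
wrist_force: [1.8, -1.1, 5.7]
opening: 0.0135
grasp_force: 39.5
```

Gripped. Carry to disc c, passing in front of the board.

servo_tool --pt "0 0 0.5 0" --pt "0 0 1.5 0" --pt "0 0 3 0" --pt "0 0 5 0" --pt "0 0 7 0" --pt "0 0 8 0" --pt "0 0 8 0" --pt "0.5 -2 8 0" --pt "1 -4.5 8 0" --pt "1.5 -7.5 8 0" --pt "2 -10.5 8 0" --pt "2.5 -13.5 8 0" --pt "3 -16.5 8 0" --pt "4 -19.5 8 0" --pt "6 -21.9 8 0" --pt "8.5 -21.9 8 0" --pt "11 -21.9 8 0" --pt "13.5 -21.9 8 0" --pt "14.7 -21.9 8 0" --pt "14.7 -21.9 8 0"

```text
time: 24.58
ee_pos: [0.6044, -0.099, 0.1079]
tcp_rot: [-178.1, 0.1, 67.0]
wrist_force: [-0.4, 0.3, -1.7]
opening: 0.0134
grasp_force: 39.5
```

servo_tool --pt "0 0 0 0" --pt "0 0 -1.5 0" --pt "0 0 -3 0" --pt "0 0 -4.5 0" --pt "0 0 -5.5 0" --pt "0 0 -6 0" --pt "0 0 -6.1 0" --pt "0 0 -6.1 0" --pt "0 0 -6.1 0"

```text
time: 25.33
ee_pos: [0.6036, -0.0992, 0.0505]
tcp_rot: [-178.3, 0.0, 67.0]
wrist_force: [0.5, -0.0, -1.0]
opening: 0.0135
grasp_force: 39.5
```

servo_tool --pt "0 0 -0.1 0" --pt "0 0 -0.2 0" --pt "0 0 -0.2 0" --pt "0 0 -0.2 0"

```text
time: 25.67
ee_pos: [0.6036, -0.0991, 0.0479]
tcp_rot: [-178.3, 0.0, 67.0]
wrist_force: [0.7, 0.5, -0.2]
opening: 0.0137
grasp_force: 39.7
```

servo_tool --pt "0 0 -0.1 0" --pt "0 0 -0.1 0" --pt "0 0 -0.1 0"

```text
time: 25.92
ee_pos: [0.6037, -0.0991, 0.0478]
tcp_rot: [-178.3, 0.0, 67.0]
wrist_force: [-1.5, 0.6, 6.1]
opening: 0.0136
grasp_force: 40.3
```

servo_tool --pt "0 0 0.1 0" --pt "0 0 0.1 0" --pt "0 0 0.1 0" --pt "0 0 0.1 0" --pt "0 0 0.1 0" --pt "0 0 1 0" --pt "0 0 2.5 0" --pt "0 0 4.5 0" --pt "0 0 7 0" --pt "0 0 9 0" --pt "0 0 11 0" --pt "0 0 12 0" --pt "0 0 12 0" --claw 0.4

```text
time: 27.0
ee_pos: [0.6043, -0.0993, 0.1695]
tcp_rot: [-178.4, -0.0, 67.0]
wrist_force: [0.4, 0.4, 0.3]
opening: 0.051
grasp_force: 0.0
```

servo_tool --pt "-2 -1.5 0 0" --pt "-4.5 -3.4 0 0" --pt "-7 -5.2 0 0" --pt "-9.5 -7.1 0 0" --pt "-12 -9 0 0" --pt "-14.5 -10.8 0 0" --pt "-17 -12.7 0 0" --pt "-19.5 -14.5 0 0" --pt "-21.5 -16 0 0" --pt "-22.8 -17 0 0" --pt "-22.8 -17 0 0" --pt "-22.8 -17 0 0" --pt "-22.8 -17 -2 0" --pt "-22.8 -17 -4 0" --pt "-22.8 -17 -6 0" --pt "-22.8 -17 -8 0" --pt "-22.8 -17 -10 0" --pt "-22.8 -17 -10 0" --pt "-22.8 -17 -10 0"

```text
time: 28.58
ee_pos: [0.3752, -0.268, 0.0656]
tcp_rot: [-178.1, 0.0, 67.1]
wrist_force: [-0.3, -0.1, 0.8]
opening: 0.0514
grasp_force: 0.0
```

Down 5 cm to about .016 and grip.

servo_tool --pt "0 0 -1.5 0" --pt "0 0 -3 0" --pt "0 0 -4.2 0" --pt "0 0 -5 0" --pt "0 0 -5 0" --pt "0 0 -5 0"

```text
time: 29.08
ee_pos: [0.3754, -0.2691, 0.0169]
tcp_rot: [-178.2, 0.0, 67.0]
wrist_force: [-0.2, -0.5, -0.1]
opening: 0.0514
grasp_force: 0.0
```

servo_tool --pt "0 0 0 0" --pt "0 0 0 0" --pt "0 0 0 0" --pt "0 0 0 0" --pt "0 0 0 0" --pt "0 0 0 0" --pt "0 0 0 0" --pt "0 0 0 0" --pt "0 0 0 0" --pt "0 0 0 0" --claw 1

```text
time: 29.92
ee_pos: [0.3754, -0.2692, 0.0171]
tcp_rot: [-178.2, 0.1, 67.0]
wrist_force: [-1.3, 0.3, 5.9]
opening: 0.0114
grasp_force: 40.1
```

servo_tool --pt "0 0 0.5 0" --pt "0 0 1.5 0" --pt "0 0 3 0" --pt "0 0 5 0" --pt "0 0 7 0" --pt "0 0 8 0" --pt "0 0 8 0" --pt "2 0.7 8 0" --pt "4.5 1.5 8 0" --pt "7 2.4 8 0" --pt "9.5 3.2 8 0" --pt "12 4.1 8 0" --pt "14.5 4.9 8 0" --pt "17 5.7 8 0" --pt "19.5 6.6 8 0" --pt "21.5 7.3 8 0" --pt "22.4 7.6 8 0" --pt "22.4 7.6 8 0" --pt "22.4 7.6 8 0"

```text
time: 31.5
ee_pos: [0.5986, -0.193, 0.0954]
tcp_rot: [-178.1, 0.1, 67.0]
wrist_force: [0.0, -0.7, -1.0]
opening: 0.0115
grasp_force: 39.6
```

servo_tool --pt "0 0 0 0" --pt "0 0 -1.5 0" --pt "0 0 -3 0" --pt "0 0 -4.5 0" --pt "0 0 -5.5 0" --pt "0 0 -6 0" --pt "0 0 -6.1 0" --pt "0 0 -6.1 0" --pt "0 0 -6.1 0"

```text
time: 32.25
ee_pos: [0.5996, -0.1934, 0.0365]
tcp_rot: [-178.3, 0.0, 67.0]
wrist_force: [0.8, -0.1, -0.3]
opening: 0.0113
grasp_force: 39.5
```

servo_tool --pt "0 0 -0.1 0" --pt "0 0 -0.2 0" --pt "0 0 -0.2 0" --pt "0 0 -0.2 0"

```text
time: 32.58
ee_pos: [0.5994, -0.1931, 0.0336]
tcp_rot: [-178.2, 0.0, 67.0]
wrist_force: [-0.4, -0.0, -0.8]
opening: 0.0113
grasp_force: 39.5
```

servo_tool --pt "0 0 -0.1 0" --pt "0 0 -0.1 0" --pt "0 0 -0.1 0"

```text
time: 32.83
ee_pos: [0.5995, -0.1931, 0.0331]
tcp_rot: [-178.3, 0.0, 67.0]
wrist_force: [0.1, 0.1, 4.4]
opening: 0.0111
grasp_force: 40.1
```

servo_tool --pt "0 0 0.1 0" --pt "0 0 0.1 0" --pt "0 0 0.1 0" --pt "0 0 0.1 0" --pt "0 0 0.1 0" --pt "0 0 1 0" --pt "0 0 2.5 0" --pt "0 0 4.5 0" --pt "0 0 7 0" --pt "0 0 9 0" --pt "0 0 11 0" --pt "0 0 12 0" --pt "0 0 14 0" --claw 0.4

```text
time: 33.92
ee_pos: [0.599, -0.193, 0.1723]
tcp_rot: [-178.1, 0.1, 67.0]
wrist_force: [0.2, 0.4, -0.3]
opening: 0.0512
grasp_force: 0.0
```

servo_tool --pt "-2 -2 0 0" --pt "-5 -5 0 0" --pt "-8 -8 0 0" --pt "-11 -11 0 0" --pt "-14 -14 0 0" --pt "-17 -17 0 0" --pt "-20 -20 0 0" --pt "-23 -23 0 0" --pt "-26 -26 0 0" --pt "-26 -26 0 0" --pt "-26 -26 0 0"

```text
time: 34.83
ee_pos: [0.3373, -0.4546, 0.1724]
tcp_rot: [-178.2, 0.0, 66.8]
wrist_force: [0.1, -0.4, 0.5]
opening: 0.0512
grasp_force: 0.0
```

```bash
python3 - <<'E'
from h import *
im=snap('side','s9.png');t=snap('top','t9.png')
a=cv2.resize(im[80:280,180:380],(400,400),interpolation=cv2.INTER_CUBIC);b=cv2.resize(t[100:265,225:465],(800,550))[:, :]
a=cv2.resize(a,(300,300));b=cv2.resize(t[115:265,225:465],(480,300),interpolation=cv2.INTER_CUBIC)
cv2.imwrite('pics/v10.png',cv2.cvtColor(np.hstack([a,b]),cv2.COLOR_RGB2BGR))
o=get_obs();print(o['time'],o['ee_pos'])
D=[(.612,.09),(.608,-.0045),(.6035,-.099),(.599,-.1935)]
for (x,y),H in zip(D,(.14,.12,.1,.082)):
    for nm,z in(('mouth',.016),('top',.016+H)):
        p=proj('top',(x,y,z));s=proj('side',(x,y,z));print(nm,'top',300+(p[0]-225)*2,(p[1]-115)*2,'side',(s[0]-180)*1.5,(s[1]-80)*1.5)
E
```

```text
34.9333 [ 0.33946786 -0.45282417  0.17243617]
mouth top 417.8733843339651 71.38082360636713 side 105.08780418340035 190.90914224214868
top top 405.5647729250305 37.627186961048324 side 98.37971311997376 105.59975574940296
mouth top 489.8495373403481 72.40230365584648 side 139.44871067594158 163.31163602196585
top top 487.380982969269 44.04181662303051 side 136.23804976250366 94.48252514420588
mouth top 562.1593970266522 73.79764236760502 side 169.73149572704648 139.25843735702128
top top 566.6571687525445 50.65688493245216 side 168.66358410823494 85.09565038302793
mouth top 634.8027609990326 75.1994165978798 side 196.42674588778146 118.05476819505563
top top 643.7416952473926 56.58326998005617 side 196.5580094105992 75.95924426633186
```

View pics/v10.png

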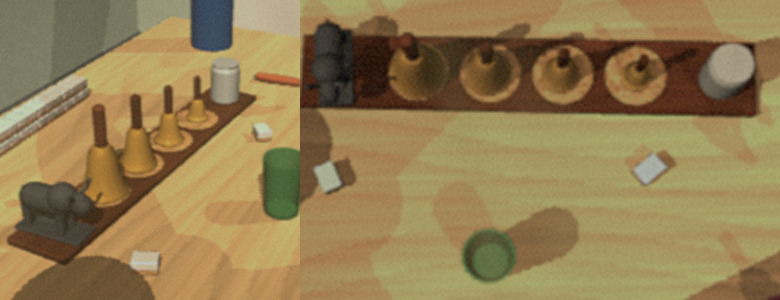

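All four bells stand upright on their discs. In the top crop the handle tops at about (407,38), (487,46), (565,53) and (644,60) match the predictions. The bull and tumbler are where they were. Handing in.

```bash
python3 -c "
from workcell import *
print(job_done())"
```

```text
the job is handed in; nothing more can be done
None
```

The job is handed in: all four bells stand mouth down on their cork discs, largest next to the bull and smallest next to the tea tin, with the bull and tumbler unmoved in the last pictures; no verdict was returned.

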